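# Clip a plate carrier onto the bar of the etching tank

## Robot

A 6-joint arm with a two-finger parallel gripper is mounted at the origin on the work surface. World frame = base frame: x ahead of the robot, y to its left, z up, the work surface at z = 0. Lengths are in m, angles in rad, forces in N, time in s.
With the tool pointing down it reaches from about 0.275 to 0.775 m from the base axis. Payload 14.6 kg.
Tool frame: the origin (TCP) lies on the mounting face of the last link; the fingertips stand 173 mm ahead of it and the grasp point (between the pads) lies 155 mm ahead of it; z points along the fingers, x is the direction in which the jaws open and shut, and the axes are right-handed (so a half turn about z gives the same grasp; the last joint's range is limited). The gripper opens to 85 mm and grips with 20 to 120 N. Pads are 22 mm wide; open, the fingers measure 114 mm over their backs; the gripper's body (76 mm by 85 mm) begins 54 mm behind the grasp point. The pads swing forward as they close: fully open they stand 13 mm farther back than shut.
Start: joints at [1.044, 0.263, -0.048, 1.259, 0, 1.415], TCP at [0.191, 0.489, 0.405] pointing down, gripper open.
Joint ranges: [-2.65, 2.65], [-0.89, 1.7], [-1.18, 1.37], [-2.13, 2.11], [-1.35, 1.29], [-3.14, 3.14]. Speed limits (rad/s): [1.89, 1.89, 2.57, 2.79, 3.14, 3.14].

## Interface

Orientations are given as a unit quaternion [x, y, z, w].
In Python, from rig import env gives the robot as it stands.
- The arm moves only by the tool drive_tool, never from a script. Its argument "rows" is a list of rows, each a list of 7 numbers: the shift along the tool's x, y, z in m, then the turn, a rotation vector about the tool's x, y, z in rad, then the closure, from -1 (fully open) to 1 (shut). A call has exactly 5 rows; each row shifts and turns the pose as measured when the row begins, along the tool's axes as they then stand; what a row does not reach is not made up. A row lasts 1/10 s, in which the tool goes at most 50 mm and 8.59 degrees, less where a joint would pass 70% of its speed; a pose out of reach is approached as far as the arm can. A call with a gripper value outside its range is refused whole. The fingers move at their own pace and stop on an object; the grip force is fixed at half the most. Time passes only in rows, so rows that do not move let the fingers close, or fill a call up. It gives the time, the measured TCP pose, the force and the opening at its end, in the units of the state.
- env.read_state(): the state, without advancing time (a new reading comes with each control period).
- env.get_image(name): name is "side" or "top"; returns the picture (420x560x3 uint8, blue, green, red); there is no depth.
- env.camera_model(name): a dict with "camera_matrix" (3x3 intrinsics, pixels), "R" (3x3) and "t" (3): a world point X has camera coordinates R X + t. Camera axes: x right, y down, z forward; pixel columns grow to the right and rows downward; lengths in m; the calibration is good to about 2 mm. A picture is of the moment at which its call begins. camera_model takes no time and is no camera call.
- env.close_job(): hands the job in, once; it reports no verdict.
The state is a dict: "time_s": time; "joint_pos": joint angles; "joint_velocities": joint speeds; "tau": joint torques, N m; "tool_pos": TCP position; "ee_rot": TCP orientation; "force": force on the tool from outside, world axes, zero at the start; "moment": the same for the moment, N m; "opening": finger opening in m.
Only numpy, scipy, OpenCV 4.12 (cv2) and the standard library are available. Lean on these libraries where they do the work, as an engineer would, in place of code of your own. Each camera call takes 0.05 s, during which the arm holds its last target. There are 200 camera calls.

## Task

Take the plate carrier out of the draining rack and hang it in the etching tank: lower its board into the tank on the near side of the bar, then push its snap hook down over the bar, at the free place between the two collars, until the gate flicks shut under the bar, and let it hang. Work with the hand tilted back under the extraction pipe, so that nothing knocks the pipe. Leave the carrier that already hangs there, the spare board, the jar and the pliers where they are.

Things in the scene. Friction and masses are not known exactly. Their poses are not given: they have to be found in the camera images.
- grip (a point): Centre of the black plastic grip on top of the plate carrier to be hung, 20 (x) by 24 (y) by 40 mm (z); pinch it across the 24 mm. z points up the carrier, x from its board and shank side to the hook's nose. Below it come 14 mm of steel neck, a snap hook (12 mm thick along y, mouth downward) and the board. 240 g, 184 mm tall. In the rack its top leans 14 degrees to +x.
- seat (a point): Point in that carrier's hook, 40 mm below the grip's centre, where the bar's axis lies when fully home; axes as grip. Seen along y, in mm from here: the arch stands 5 above (a shallow vee that centres the bar); shank inner face at x -9, nose inner face at x +9. The shank runs straight down into the board.
- nose_lip (a point): Lower end of the hook's flared nose, at x +16, z -33 mm from seat; axes as grip. The bar enters the mouth between this lip and the shank.
- board_foot (a point): Middle of the lower edge of the carrier's grey board: 100 mm wide, 90 high, 5 thick, the copper plate on its +x face 2 mm more. It lies 124 mm below and 11.5 mm to the -x side of seat; axes as grip. In the rack it stands on the drip tray's floor.
- gate (a joint): The hook's sprung gate: a steel tongue 21 mm long across the mouth, pivoted at the shank (x -8, z -30 mm from seat), its tip behind the nose. 0 = shut, 1.1 rad = folded up along the shank; the spring always shuts it. Pushed down on the bar it folds at some 7 to 12 N, more than the carrier's weight, and flicks shut once the bar is within about 7 mm of seat.
- free_place (a point): On the axis of the tank's bar (round steel, 10 mm thick, level, 165 mm above the bench), mid-way in the free hanging place: a 30 mm gap between two collars of 22 mm diameter. x points across the tank to its far side, y along the bar, z up. The carrier hangs with its x along this x, the board on the -x side; once let go its foot swings about 9 degrees to +x.
- tank: White open-topped tank, fixed, 132 (x) by 282 (y) by 140 mm high, walls 6 mm, origin under its centre; axes as free_place. Its bar runs along y above its middle, with hanging places at y +65 and -65 mm, one taken. The blocks at the bar's ends are 178 mm high, the grey drive box at the +y end 185 mm.
- extractor: Grey fume extraction pipe on the tank; origin and axes of tank. 60 mm thick, level along y, axis at x +29, z 302 mm: its near side is right above the bar, its underside is 272 mm above the bench; it turns down at y -178 mm. An upright hand over the bar hits it: lean its top 30 to 48 degrees to -x. The carrier fits below it up to 45 mm above its hung height; higher, keep it 35 mm to -x.
- rack: Draining rack, fixed: white drip tray 190 (x) by 150 (y) by 18 mm high, floor 5 mm, with four hoops of 5 mm wire, 80 mm high and wide, at x -51, -17, 17, 51 mm; origin under its centre. The carrier leans on the second or the fourth hoop, the hoop before it 5 mm from its foot: draw it out along its own lean until the foot is above the hoops.
- spare_mid (a point): Middle of the spare grey board (100 by 90 by 5 mm, no hook) that leans in the rack 68 mm in front of the carrier or behind it; to be left alone.
- hung_grip (a point): Centre of the grip of a second carrier, of the same shape and size, which already hangs on the tank's other place; to be left alone.
- jar: Amber glass jar with a steel lid, 64 mm across and 85 mm high, origin under its centre, on the bench beyond the work; to be left alone.
- pliers: Pliers with red handles, about 145 mm long and 11 mm high, lying on the bench near the robot, origin at the rivet; to be left alone.
Not all that is in view belongs to the job. Leave any yellow look-alike of the part that bears grip alone.

How it is judged:
By the outcome, as a careful person would: the job done as asked, in the order asked, and still so for the second after the job is handed in, with the robot touching nothing.
It also fails if it takes over 61 s, if anything falls off the work surface, if the arm or the gripper's body presses on something with over 40 N, if the wrist force passes 120 N, or if a joint passes its speed limit or range.

## Working session

There is one attempt and no reset: what is moved stays moved. The work goes in short steps, Python scripts to look and compute and a tool call to move; the robot and the scene stay as the last step left them, time stands still between calls to the robot, and variables do not carry over. Pictures are saved under pics/ and viewed, about 8 in all and at most 12, crops included, and the job is handed in when it is done.

Besides the shell and the picture viewer there is one more tool, called after "Call:" as name(argument=value, ...), one argument or row to a line, values as JSON. drive_tool: Moves the arm, as the interface text tells. Its arguments: {"type":"object","properties":{"rows":{"type":"array"}},"required":["rows"]}

```bash
ls; mkdir -p pics; python3 - <<'E'
from rig import env
import cv2,numpy as np
for n in("side","top"):
    cv2.imwrite(f"pics/{n}0.png",env.get_image(n)); m=env.camera_model(n)
    print(n,np.round(m["camera_matrix"],1).tolist(),np.round(m["R"],4).tolist(),np.round(m["t"],4).tolist(),"C",-m["R"].T@m["t"])
print(env.read_state())
E
```

```text
pics
side [[542.6, 0.0, 284.9], [0.0, 542.6, 221.0], [0.0, 0.0, 1.0]] [[0.8693, -0.4942, 0.0064], [-0.2499, -0.4505, -0.8571], [0.4265, 0.7435, -0.5151]] [-0.4704, 0.2533, 1.2012] C [-0.04008165 -1.01150425  0.83884396]
top [[456.2, 0.0, 272.9], [0.0, 456.2, 209.0], [0.0, 0.0, 1.0]] [[-0.0203, -0.9997, -0.0166], [-0.9856, 0.0228, -0.1676], [0.1679, 0.013, -0.9857]] [-0.024, 0.5239, 1.3986] C [ 0.28100619 -0.05416573  1.46606046]
{'time_s': 0.1, 'joint_pos': array([ 1.04371623e+00,  2.63508335e-01, -4.88391311e-02,  1.25940751e+00,
        7.44855363e-06,  1.41549875e+00]), 'joint_velocities': array([-0.00066722, -0.0004408 ,  0.00240926,  0.00035377,  0.00081855,
        0.00041488]), 'tau': array([ 3.98187723e-03, -6.38577819e+01,  3.85063004e+01,  1.00250565e-02,
       -6.15553517e-05, -1.46869695e-05]), 'tool_pos': array([0.19068879, 0.48907244, 0.40426848]), 'ee_rot': array([ 8.25613845e-01,  5.64235367e-01, -4.34406518e-04,  2.02623848e-04]), 'force': array([-0.9334009 , -0.28190187, -0.4560075 ]), 'moment': array([ 0.02363233, -0.01278913,  0.00540146]), 'opening': 0.0856392496111235}
```

View pics/side0.png

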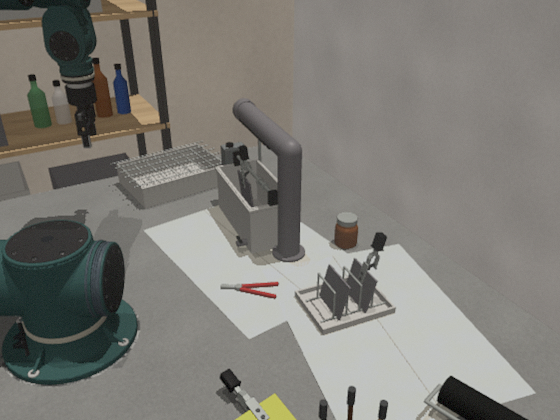

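View pics/top0.png

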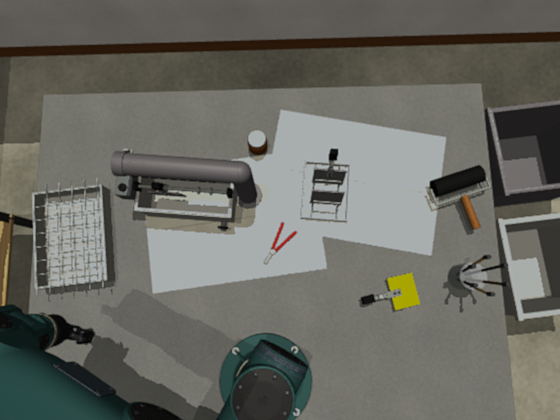

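The views agree: the rack is at top (325,190) and side (345,305). The wanted carrier's grip is the black block at top (334,155) and side (379,242). The tank is at top (185,195). There are three candidates:
- The carrier in the rack fits: black grip, hook, and a lean to +x.
- The carrier hung in the tank is at side (240,153). Leave it.
- The yellow look-alike is at top (370,300). Leave it.

Next I'll confirm this in enlarged crops.

```bash
python3 - <<'E'
import cv2,numpy as np
s=cv2.imread("pics/side0.png");t=cv2.imread("pics/top0.png")
z=lambda i,x,y,w,h,k:cv2.resize(i[y:y+h,x:x+w],None,fx=k,fy=k,interpolation=cv2.INTER_CUBIC)
cv2.imwrite("pics/c1.png",np.hstack([z(s,290,225,110,110,3.63)[:400,:399],z(t,285,140,80,90,5)[:400,:400]]))
cv2.imwrite("pics/c2.png",np.vstack([z(s,205,90,110,75,5)[:300+75,:550],np.pad(z(t,105,140,160,65,5)[:225*2,:800],((0,0),(0,0),(0,0)))[:, :550]]) if 0 else z(t,105,140,160,95,5))
cv2.imwrite("pics/c3.png",z(s,205,85,110,110,5.4))
E
```

```text
Traceback (most recent call last):
ValueError: all the input array dimensions except for the concatenation axis must match exactly, but along dimension 0, the array at index 0 has size 399 and the array at index 1 has size 400
```

```bash
python3 - <<'E'
import cv2,numpy as np
s=cv2.imread("pics/side0.png");t=cv2.imread("pics/top0.png")
z=lambda i,x,y,w,h,k:cv2.resize(i[y:y+h,x:x+w],None,fx=k,fy=k,interpolation=cv2.INTER_CUBIC)
cv2.imwrite("pics/c1.png",np.hstack([z(s,295,230,100,100,4),z(t,285,140,80,80,5)]))
cv2.imwrite("pics/c2.png",z(t,105,140,160,100,5))
cv2.imwrite("pics/c3.png",z(s,205,85,120,120,5))
E
```

```text
(no output)
```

View pics/c1.png

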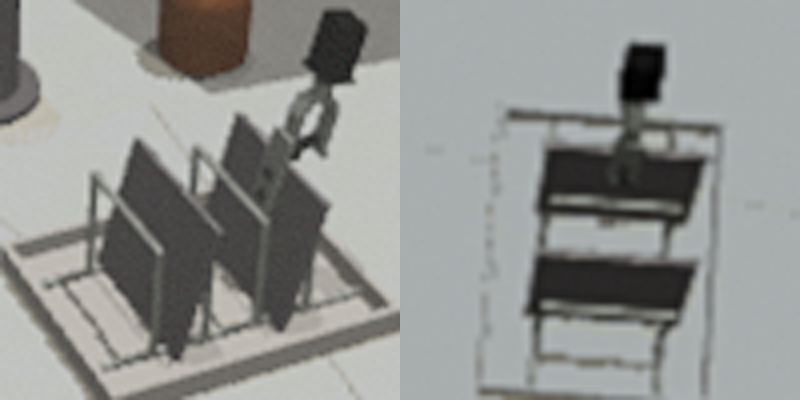

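View pics/c2.png

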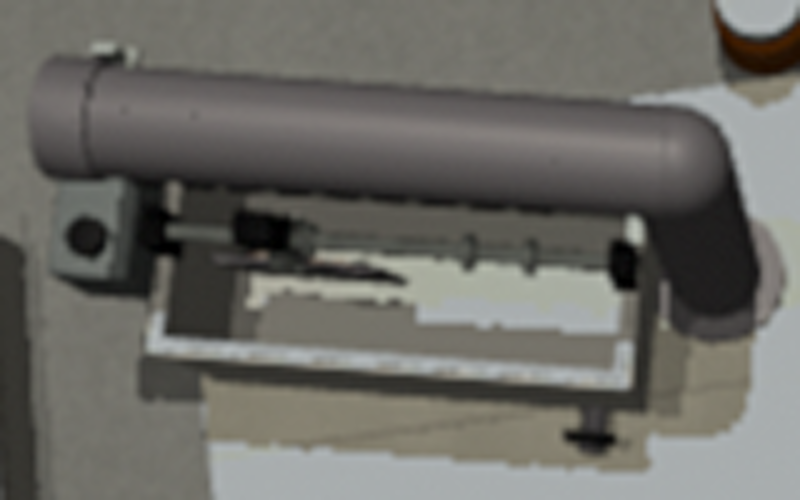

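View pics/c3.png

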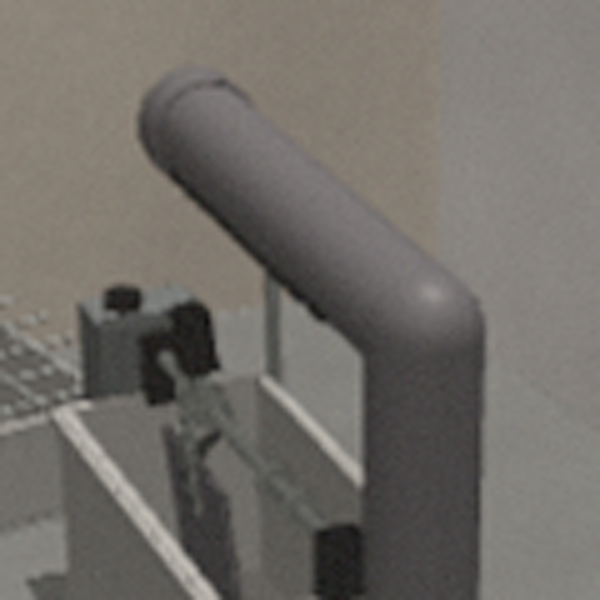

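Confirmed. In c1 the carrier (black grip, hook) leans on the fourth hoop at the far side of the rack, and the spare is in front of it. In c2 the collars are at crop (469,252) and (530,255), which is top px (198.8,190.5) and (211,191). The free place is the one at tank −y. Next I'll measure.

```bash
cat > h.py <<'E'
import numpy as np,cv2
from rig import env
from scipy.spatial.transform import Rotation as Ro
def ray(n,p):
    m=env.camera_model(n);R=np.array(m["R"]);d=R.T@np.linalg.solve(m["camera_matrix"],[p[0],p[1],1.]);return -R.T@m["t"],d
def onz(n,p,z):
    c,d=ray(n,p);return c+d*(z-c[2])/d[2]
def tri(a,b):
    c,d=ray("side",a);e,f=ray("top",b);s=np.linalg.lstsq(np.c_[d,-f],e-c,rcond=None)[0]
    P,Q=c+d*s[0],e+f*s[1];return (P+Q)/2,np.linalg.norm(P-Q)
def proj(n,X):
    m=env.camera_model(n);q=np.array(m["camera_matrix"])@(np.array(m["R"])@X+m["t"]);return q[:2]/q[2]
def blob(img,x,y,w,h,th):
    g=(img[y:y+h,x:x+w].max(2)<th).astype(np.uint8)
    k,l,st,c=cv2.connectedComponentsWithStats(g);i=1+st[1:,4].argmax();return c[i]+[x,y],st[i]+[x,y,0,0,0]
E
python3 - <<'E'
from h import *
np.set_printoptions(precision=4,suppress=True)
s=cv2.imread("pics/side0.png");t=cv2.imread("pics/top0.png")
a,sa=blob(s,365,228,25,28,45);b,sb=blob(t,322,143,25,24,45)
print("grip",a,sa,b,sb,tri(a,b))
T=lambda x,y:(285+(x-2)/5-80+0 ,140+y/5)
t1=lambda x,y:(285+(x-400)/5,140+y/5)
def yaw(p,q): d=q-p;return np.degrees(np.arctan2(d[0],-d[1]))  # angle of -y dir
for nm,p,q,z in[("tray far",(507,113),(720,129),.018),("tray right",(720,129),(707,390),.018),("board top",(545,150),(705,160),.09),("spare top",(540,255),(697,262),.09)]:
    P,Q=onz("top",t1(*p),z),onz("top",t1(*q),z);print(nm,P,Q,np.linalg.norm(P-Q),np.degrees(np.arctan2(Q[1]-P[1],Q[0]-P[0])))
t2=lambda x,y:(105+x/5,140+y/5)
for nm,p,q,z in[("bar",(185,232),(590,258),.168),("rim near",(150,350),(632,384),.14),("collars",(469,252),(530,255),.168)]:
    P,Q=onz("top",t2(*p),z),onz("top",t2(*q),z);print(nm,P,Q,np.linalg.norm(P-Q),np.degrees(np.arctan2(Q[1]-P[1],Q[0]-P[0])))
E
```

```text
grip [378.5217 241.2696] [372 233  14  18 115] [332.9    154.4375] [329 149   9  12  80] (array([ 0.6624, -0.2172,  0.1627]), np.float64(0.00011902429497906468))
tray far [ 0.6793 -0.1477  0.018 ] [ 0.6651 -0.2862  0.018 ] 0.13922172196455654 -95.8695861836162
tray right [ 0.6651 -0.2862  0.018 ] [ 0.4932 -0.2696  0.018 ] 0.1727093216343173 174.48476395691438
board top [ 0.6353 -0.1658  0.09  ] [ 0.6265 -0.2644  0.09  ] 0.09902859564582474 -95.10051419446158
spare top [ 0.5689 -0.1604  0.09  ] [ 0.5622 -0.2565  0.09  ] 0.09635833169025917 -93.97758755691868
bar [0.5782 0.3447 0.168 ] [0.557  0.1073 0.168 ] 0.2383070850734418 -95.10169452386826
rim near [0.5135 0.3721 0.14  ] [0.4866 0.0861 0.14  ] 0.28721913289345974 -95.37894575598162
collars [0.5623 0.1779 0.168 ] [0.5596 0.1423 0.168 ] 0.035743527222970584 -94.23013805452653
```

```bash
cat >> h.py <<'E'
np.set_printoptions(precision=4,suppress=True)
YAW=-5.2
LEAN=43
def carrier(tilt,yaw=YAW): return Ro.from_euler("ZY",[yaw,tilt],degrees=True)
def hand(rc,lean=LEAN):
    c,s=np.cos(np.radians(lean)),np.sin(np.radians(lean))
    return rc*Ro.from_matrix(np.array([[0,1,0],[c,0,s],[s,0,-c]]).T)
def go(grip,tilt,lean=LEAN,back=0):
    """shift (tool axes as they stand) and turn to bring the grasp point to grip"""
    H=hand(carrier(tilt),lean);st=env.read_state();R0=Ro.from_quat(st["ee_rot"])
    P=np.array(grip)-H.apply([0,0,.155+back])
    print("TCP goal",P,"world shift",P-st["tool_pos"],"| shift, old axes",R0.inv().apply(P-st["tool_pos"]),"new axes",H.inv().apply(P-st["tool_pos"]),"turn",(R0.inv()*H).as_rotvec(),"grasp pt",st["tool_pos"]+R0.apply([0,0,.155]),"F",st["force"],"open",st["opening"],"t",st["time_s"])
E
python3 - <<'E'
from h import *
go([.6624,-.2172,.1627],14,back=.08)
for p in[(165,350),(310,520)]:print("side bar",onz("side",(205+p[0]/5,85+p[1]/5),.165))
print(proj("side",np.array([.561,.160,.165])))
E
```

```text
TCP goal [ 0.5489 -0.2069  0.3682] world shift [ 0.3582 -0.6959 -0.036 ] | shift, old axes [-0.5182  0.5866  0.0364] new axes [-0.6606  0.3497  0.2351] turn [-0.5031  0.072  -0.2748] grasp pt [0.1906 0.4889 0.2493] F [-0.9334 -0.2819 -0.456 ] open 0.0856392496111235 t 0.1
side bar [0.5853 0.366  0.165 ]
side bar [0.5581 0.1286 0.165 ]
[262.5032 184.0648]
```

Call:
drive_tool(
  rows=[
    [0,0,-0.03,-0.1,0.014,-0.055,-1],
    [0,0,-0.03,-0.1,0.014,-0.055,-1],
    [0,0,-0.03,-0.1,0.014,-0.055,-1],
    [0,0,-0.03,-0.1,0.014,-0.055,-1],
    [0,0,-0.03,-0.1,0.014,-0.055,-1],
  ],
)

```text
time_s: 0.6
tool_pos: [0.1618, 0.4937, 0.5498]
ee_rot: [0.711, 0.655, 0.167, 0.192]
force: [0.4, 0.1, -0.3]
opening: 0.0855
```

```bash
python3 -c "
from h import *
go([.6624,-.2172,.1627],14,back=.08)"
```

```text
TCP goal [ 0.5489 -0.2069  0.3682] world shift [ 0.3871 -0.7006 -0.1816] | shift, old axes [-0.6621  0.2939  0.3859] new axes [-0.6626  0.3047  0.3765] turn [0.0094 0.0098 0.0109] grasp pt [0.2378 0.4853 0.415 ] F [ 0.3741  0.0513 -0.3066] open 0.0854978733172983 t 0.6
```

Call:
drive_tool(
  rows=[
    [-0.044,0.02,0,0,0,0,-1],
    [-0.044,0.02,0,0,0,0,-1],
    [-0.044,0.02,0,0,0,0,-1],
    [-0.044,0.02,0,0,0,0,-1],
    [-0.044,0.02,0,0,0,0,-1],
  ],
)

```text
time_s: 1.1
tool_pos: [0.2285, 0.2667, 0.6035]
ee_rot: [0.706, 0.66, 0.169, 0.193]
force: [1.5, 0.8, 0.3]
opening: 0.0853
```

Call:
drive_tool(
  rows=[
    [-0.044,0.02,0,0,0,0,-1],
    [-0.044,0.02,0,0,0,0,-1],
    [-0.044,0.02,0,0,0,0,-1],
    [-0.044,0.02,0,0,0,0,-1],
    [-0.044,0.02,0,0,0,0,-1],
  ],
)

```text
time_s: 1.6
tool_pos: [0.283, 0.0959, 0.644]
ee_rot: [0.706, 0.66, 0.169, 0.192]
force: [-0.1, 1.3, -0.4]
opening: 0.0855
```

Call:
drive_tool(
  rows=[
    [-0.044,0.02,0,0,0,0,-1],
    [-0.044,0.02,0,0,0,0,-1],
    [-0.044,0.02,0,0,0,0,-1],
    [-0.044,0.02,0,0,0,0,-1],
    [-0.044,0.02,0,0,0,0,-1],
  ],
)

```text
time_s: 2.1
tool_pos: [0.3419, -0.0914, 0.6882]
ee_rot: [0.706, 0.661, 0.168, 0.191]
force: [2.9, 0.5, 0.7]
opening: 0.0856
```

```bash
python3 -c "
from h import *
go([.6624,-.2172,.1627],14,back=.08)"
```

```text
TCP goal [ 0.5489 -0.2069  0.3682] world shift [ 0.207  -0.1154 -0.3199] | shift, old axes [-0.0959  0.0286  0.3854] new axes [-0.0962  0.0344  0.3849] turn [0.0088 0.003  0.0251] grasp pt [ 0.4179 -0.0988  0.5533] F [2.8762 0.5294 0.6701] open 0.08557730570473944 t 2.1
```

Call:
drive_tool(
  rows=[
    [-0.02,0.007,0.045,0.002,0,0.005,-1],
    [-0.02,0.007,0.045,0.002,0,0.005,-1],
    [-0.02,0.007,0.045,0.002,0,0.005,-1],
    [-0.02,0.007,0.045,0.002,0,0.005,-1],
    [-0.016,0.006,0.045,0.002,0,0.005,-1],
  ],
)

```text
time_s: 2.6
tool_pos: [0.4744, -0.2097, 0.5117]
ee_rot: [0.718, 0.648, 0.167, 0.191]
force: [0.4, -0.3, 0.7]
opening: 0.0857
```

Call:
drive_tool(
  rows=[
    [0,0,0.045,0,0,0,-1],
    [0,0,0.045,0,0,0,-1],
    [0,0,0.04,0,0,0,-1],
    [0,0,0.02,0,0,0,-1],
    [0,0,0,0,0,0,-1],
  ],
)

```text
time_s: 3.1
tool_pos: [0.5503, -0.22, 0.3676]
ee_rot: [0.72, 0.648, 0.165, 0.186]
force: [-0.2, 0.3, 0.3]
opening: 0.0855
```

```bash
python3 -c "
from h import *
go([.6624,-.2172,.1627],14,back=.0)
a=env.get_image('side');b=env.get_image('top')
z=lambda i,x,y,w,h,k:cv2.resize(i[y:y+h,x:x+w],None,fx=k,fy=k,interpolation=cv2.INTER_CUBIC)
cv2.imwrite('pics/d.png',np.hstack([z(a,310,160,130,170,3),z(b,265,100,130,170,3)]))"
```

```text
TCP goal [ 0.5876 -0.2104  0.2983] world shift [ 0.0372  0.0096 -0.0693] | shift, old axes [ 0.0137 -0.0018  0.0781] new axes [ 0.013  -0.002   0.0782] turn [-0.0037  0.0093 -0.0123] grasp pt [ 0.6245 -0.2282  0.2317] F [-0.214   0.2641  0.3206] open 0.08554046698171561 t 3.1
```

View pics/d.png

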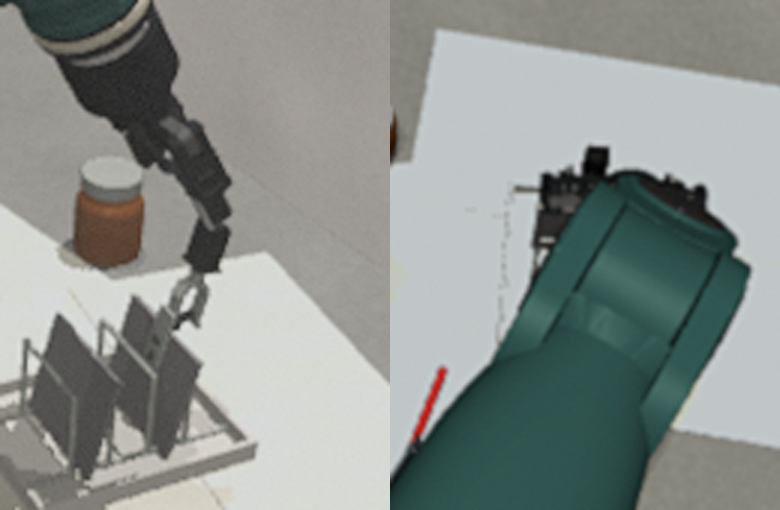

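The hand stands above the grip (crop (207,250), left), with the fingers open either side and the spare untouched. Going in.

Call:
drive_tool(
  rows=[
    [0.013,-0.002,0,-0.003,0.009,-0.012,-1],
    [0,0,0.02,0,0,0,-1],
    [0,0,0.02,0,0,0,-1],
    [0,0,0.02,0,0,0,-1],
    [0,0,0.01,0,0,0,-1],
  ],
)

```text
time_s: 3.7
tool_pos: [0.5836, -0.2079, 0.3173]
ee_rot: [0.712, 0.653, 0.172, 0.193]
force: [-0.3, -0.4, -0.0]
opening: 0.0856
```

```bash
python3 -c "
from h import *
go([.6624,-.2172,.1627],14,back=.0)"
```

```text
TCP goal [ 0.5876 -0.2104  0.2983] world shift [ 0.004  -0.0024 -0.0191] | shift, old axes [-0.002  -0.0059  0.0186] new axes [-0.0021 -0.0056  0.0187] turn [0.0168 0.0051 0.0051] grasp pt [ 0.6606 -0.2157  0.1831] F [-0.3443 -0.4442 -0.0159] open 0.08555455952666337 t 3.7
```

Call:
drive_tool(
  rows=[
    [-0.002,-0.006,0.008,0.016,0.005,0.005,-1],
    [0,0,0.01,0,0,0,-1],
    [0,0,0,0,0,0,-1],
    [0,0,0,0,0,0,-0.3],
    [0,0,0,0,0,0,0],
  ],
)

```text
time_s: 4.2
tool_pos: [0.5868, -0.2099, 0.3003]
ee_rot: [0.714, 0.653, 0.169, 0.186]
force: [0.1, 0.3, -0.0]
opening: 0.0592
```

```bash
python3 -c "
from h import *
go([.6624,-.2172,.1627],14,back=.0)"
```

```text
TCP goal [ 0.5876 -0.2104  0.2983] world shift [ 0.0007 -0.0005 -0.002 ] | shift, old axes [-0.0005 -0.0003  0.0021] new axes [-0.0005 -0.0003  0.0021] turn [0.0024 0.0001 0.0011] grasp pt [ 0.662  -0.2167  0.1649] F [ 0.1421  0.3021 -0.0299] open 0.05918304918035859 t 4.2
```

Call:
drive_tool(
  rows=[
    [0,0,0.002,0,0,0,0.3],
    [0,0,0,0,0,0,0.6],
    [0,0,0,0,0,0,1],
    [0,0,0,0,0,0,1],
    [0,0,0,0,0,0,1],
  ],
)

```text
time_s: 4.7
tool_pos: [0.5877, -0.21, 0.2995]
ee_rot: [0.714, 0.653, 0.17, 0.186]
force: [-1.3, -0.2, -0.0]
opening: 0.0233
```

Call:
drive_tool(
  rows=[
    [0,0,0,0,0,0,1],
    [0,0,0,0,0,0,1],
    [0,0,0,0,0,0,1],
    [0,0,0,0,0,0,1],
    [0,0,0,0,0,0,1],
  ],
)

```text
time_s: 5.2
tool_pos: [0.5877, -0.21, 0.2995]
ee_rot: [0.714, 0.653, 0.17, 0.186]
force: [-0.5, 0.0, 0.0]
opening: 0.023
```

```bash
python3 -c "
from h import *
U=carrier(14).apply([0,0,.1])
go(np.array([.6624,-.2172,.1627])+U,14,back=.0)"
```

```text
TCP goal [ 0.6117 -0.2126  0.3953] world shift [ 0.024  -0.0026  0.0958] | shift, old axes [-0.0005  0.0678 -0.0719] new axes [-0.0004  0.0675 -0.0721] turn [0.0036 0.0004 0.001 ] grasp pt [ 0.663  -0.2169  0.1642] F [-0.5443  0.0092  0.0108] open 0.022962637671796106 t 5.2
```

Call:
drive_tool(
  rows=[
    [0,0.0068,-0.0073,0,0,0,1],
    [0,0.0068,-0.0073,0,0,0,1],
    [0,0.0068,-0.0073,0,0,0,1],
    [0,0.0068,-0.0073,0,0,0,1],
    [0,0.0068,-0.0073,0,0,0,1],
  ],
)

```text
time_s: 5.7
tool_pos: [0.5996, -0.2108, 0.3502]
ee_rot: [0.715, 0.653, 0.169, 0.185]
force: [0.1, 0.1, -2.8]
opening: 0.0229
```

```bash
python3 -c "
from h import *
U=carrier(14).apply([0,0,.1])
go(np.array([.6624,-.2172,.1627])+U,14,back=.0)"
```

```text
TCP goal [ 0.6117 -0.2126  0.3953] world shift [ 0.012  -0.0018  0.0451] | shift, old axes [-0.0007  0.0324 -0.0336] new axes [-0.0007  0.0325 -0.0335] turn [-0.0006 -0.0003  0.    ] grasp pt [ 0.6744 -0.2176  0.2146] F [ 0.096   0.1252 -2.8437] open 0.02290578566388327 t 5.7
```

Call:
drive_tool(
  rows=[
    [0,0.0095,-0.01,0,0,0,1],
    [0,0.0095,-0.01,0,0,0,1],
    [0,0.0095,-0.01,0,0,0,1],
    [0,0.0095,-0.01,0,0,0,1],
    [0,0.0095,-0.01,0,0,0,1],
  ],
)

```text
time_s: 6.2
tool_pos: [0.6182, -0.2123, 0.4238]
ee_rot: [0.714, 0.653, 0.169, 0.186]
force: [0.9, 0.5, -2.8]
opening: 0.023
```

```bash
python3 -c "
from h import *
U=carrier(14).apply([0,0,.1])
go(np.array([.6624,-.2172,.1627])+U,14,back=.0)
# goals beside the tank
F=np.array([.561,.160,.165]);C=carrier(0)
go(F+C.apply([-.085,-.37,.20]),0)
go(F+C.apply([-.085,0,.20]),0)"
```

```text
TCP goal [ 0.6117 -0.2126  0.3953] world shift [-0.0066 -0.0003 -0.0285] | shift, old axes [-0.0009 -0.0196  0.0217] new axes [-0.0009 -0.0195  0.0218] turn [0.0025 0.0003 0.001 ] grasp pt [ 0.6934 -0.2192  0.2884] F [ 0.9021  0.4894 -2.8169] open 0.023009495415668747 t 6.2
TCP goal [ 0.3375 -0.1912  0.4784] world shift [-0.2807  0.0211  0.0546] | shift, old axes [-0.0043 -0.2192 -0.1847] new axes [-0.0044 -0.1686 -0.2319] turn [-0.2418  0.0002  0.001 ] grasp pt [ 0.6934 -0.2192  0.2884] F [ 0.9021  0.4894 -2.8169] open 0.023009495415668747 t 6.2
TCP goal [0.3711 0.1773 0.4784] world shift [-0.2471  0.3896  0.0546] | shift, old axes [ 0.3657 -0.2189 -0.1848] new axes [ 0.3656 -0.1686 -0.2319] turn [-0.2418  0.0002  0.001 ] grasp pt [ 0.6934 -0.2192  0.2884] F [ 0.9021  0.4894 -2.8169] open 0.023009495415668747 t 6.2
```

Call:
drive_tool(
  rows=[
    [0,-0.015,-0.035,0,0,0,1],
    [0,-0.03,-0.035,0,0,0,1],
    [0,-0.035,-0.03,0,0,0,1],
    [0,-0.035,-0.03,0,0,0,1],
    [0,-0.035,-0.03,0,0,0,1],
  ],
)

```text
time_s: 6.7
tool_pos: [0.4085, -0.1928, 0.4962]
ee_rot: [0.712, 0.654, 0.171, 0.189]
force: [-0.5, -0.9, -2.1]
opening: 0.0228
```

Call:
drive_tool(
  rows=[
    [0,-0.018,-0.01,-0.048,0,0,1],
    [0,-0.018,-0.01,-0.048,0,0,1],
    [0,-0.018,-0.01,-0.048,0,0,1],
    [0,-0.018,-0.01,-0.048,0,0,1],
    [0,0,0,-0.048,0,0,1],
  ],
)

```text
time_s: 7.2
tool_pos: [0.3198, -0.183, 0.4961]
ee_rot: [0.682, 0.628, 0.25, 0.281]
force: [0.3, -0.3, -2.4]
opening: 0.0235
```

```bash
python3 -c "
from h import *
F=np.array([.561,.160,.165]);C=carrier(0)
go(F+C.apply([-.085,-.37,.20]),0)
go(F+C.apply([-.085,0,.20]),0)"
```

```text
TCP goal [ 0.3375 -0.1912  0.4784] world shift [ 0.0178 -0.0082 -0.0178] | shift, old axes [-0.0064  0.0008  0.0256] new axes [-0.0065  0.0014  0.0256] turn [0.0197 0.0067 0.011 ] grasp pt [ 0.4272 -0.1938  0.3849] F [ 0.2569 -0.3415 -2.3852] open 0.02351666559140014 t 7.2
TCP goal [0.3711 0.1773 0.4784] world shift [ 0.0513  0.3603 -0.0178] | shift, old axes [0.3636 0.0049 0.0232] new axes [0.3635 0.0014 0.0256] turn [0.0197 0.0067 0.011 ] grasp pt [ 0.4272 -0.1938  0.3849] F [ 0.2569 -0.3415 -2.3852] open 0.02351666559140014 t 7.2
```

Call:
drive_tool(
  rows=[
    [0.045,0,0,0.019,0.006,0.01,1],
    [0.045,0,0,0,0,0,1],
    [0.045,0,0,0,0,0,1],
    [0.045,0,0,0,0,0,1],
    [0.045,0,0,0,0,0,1],
  ],
)

```text
time_s: 7.7
tool_pos: [0.3376, 0.0095, 0.4992]
ee_rot: [0.69, 0.622, 0.246, 0.276]
force: [1.7, -0.3, -2.5]
opening: 0.0232
```

Call:
drive_tool(
  rows=[
    [0.045,0,0,0,0,0,1],
    [0.045,0,0,0,0,0,1],
    [0.03,0,0,0,0,0,1],
    [0.01,0,0,0,0,0,1],
    [0,0,0,0,0,0,1],
  ],
)

```text
time_s: 8.2
tool_pos: [0.3479, 0.123, 0.5033]
ee_rot: [0.688, 0.624, 0.249, 0.275]
force: [-0.3, 0.5, -1.9]
opening: 0.0231
```

```bash
python3 -c "
from h import *
F=np.array([.561,.160,.165]);C=carrier(0)
go(F+C.apply([-.060,0,.20]),0)
a=env.get_image('side');b=env.get_image('top');cv2.imwrite('pics/e_s.png',a);cv2.imwrite('pics/e_t.png',b)
z=lambda i,x,y,w,h,k:cv2.resize(i[y:y+h,x:x+w],None,fx=k,fy=k,interpolation=cv2.INTER_CUBIC)
cv2.imwrite('pics/e.png',np.hstack([z(a,190,60,130,170,3),z(b,120,110,130,170,3)]))"
```

```text
TCP goal [0.396  0.175  0.4784] world shift [ 0.048   0.052  -0.0249] | shift, old axes [0.0564 0.0139 0.0475] new axes [0.0561 0.0145 0.0476] turn [ 0.01    0.0053 -0.0036] grasp pt [0.4543 0.1125 0.391 ] F [-0.3125  0.5459 -1.918 ] open 0.023060693332969194 t 8.2
```

View pics/e.png

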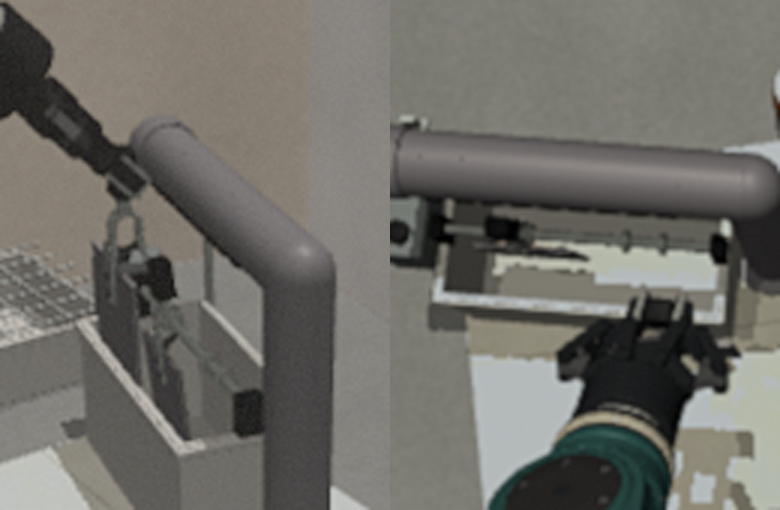

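The carrier hangs straight in the fingers, with the grip at left crop (127,175) and the hook below it. It is in front of the bar, and the collars are at right crop (627,243) and (663,245). Next I move over the tank's near half.

```bash
python3 -c "
from h import *
F=np.array([.561,.160,.165]);C=carrier(0)
go(F+C.apply([-.037,0,.21]),0)"
```

```text
TCP goal [0.4189 0.1729 0.4884] world shift [ 0.0709  0.0512 -0.0148] | shift, old axes [0.058  0.0373 0.0558] new axes [0.0574 0.0382 0.0558] turn [ 0.01    0.0069 -0.005 ] grasp pt [0.4543 0.111  0.3908] F [ 0.3453  0.1566 -2.3755] open 0.02329696620719676 t 8.3
```

Call:
drive_tool(
  rows=[
    [0.029,0,0,0.01,0.006,-0.005,1],
    [0.029,0,0,0,0,0,1],
    [0,0.013,0.019,0,0,0,1],
    [0,0.013,0.019,0,0,0,1],
    [0,0.012,0.018,0,0,0,1],
  ],
)

```text
time_s: 8.8
tool_pos: [0.4199, 0.1709, 0.4909]
ee_rot: [0.688, 0.625, 0.248, 0.272]
force: [-0.7, 0.3, -2.0]
opening: 0.0235
```

```bash
python3 -c "
from h import *
F=np.array([.561,.160,.165]);C=carrier(0)
go(F+C.apply([-.037,0,.21]),0)
go(F+C.apply([-.037,0,.15]),0)"
```

```text
TCP goal [0.4189 0.1729 0.4884] world shift [-0.001   0.002  -0.0026] | shift, old axes [ 0.0019 -0.0027  0.001 ] new axes [ 0.0019 -0.0026  0.001 ] turn [ 0.0042  0.0025 -0.0047] grasp pt [0.5256 0.1609 0.378 ] F [-0.7259  0.2646 -1.9983] open 0.023466853426840902 t 8.8
TCP goal [0.4189 0.1729 0.4284] world shift [-0.001   0.002  -0.0626] | shift, old axes [ 0.0018 -0.0438  0.0447] new axes [ 0.0019 -0.0436  0.0449] turn [ 0.0042  0.0025 -0.0047] grasp pt [0.5256 0.1609 0.378 ] F [-0.7259  0.2646 -1.9983] open 0.023466853426840902 t 8.8
```

Call:
drive_tool(
  rows=[
    [0.002,-0.01,0.01,0.004,0.002,-0.005,1],
    [0,-0.01,0.01,0,0,0,1],
    [0,-0.01,0.01,0,0,0,1],
    [0,-0.007,0.008,0,0,0,1],
    [0,0,0,0,0,0,1],
  ],
)

```text
time_s: 9.3
tool_pos: [0.4228, 0.1663, 0.4367]
ee_rot: [0.69, 0.624, 0.245, 0.272]
force: [0.3, -0.3, -3.0]
opening: 0.0231
```

```bash
python3 -c "
from h import *
F=np.array([.561,.160,.165]);C=carrier(0)
go(F+C.apply([-.037,0,.10]),0)
a=env.get_image('side');b=env.get_image('top')
z=lambda i,x,y,w,h,k:cv2.resize(i[y:y+h,x:x+w],None,fx=k,fy=k,interpolation=cv2.INTER_CUBIC)
cv2.imwrite('pics/f.png',np.hstack([z(a,210,100,80,120,5),z(b,165,140,80,120,5)]))"
```

```text
TCP goal [0.4189 0.1729 0.3784] world shift [-0.0039  0.0066 -0.0584] | shift, old axes [ 0.0063 -0.0431  0.0396] new axes [ 0.0063 -0.0431  0.0396] turn [-0.0002  0.0078 -0.0075] grasp pt [0.5279 0.1555 0.3233] F [ 0.2688 -0.3228 -2.9898] open 0.023068067954155006 t 9.3
```

View pics/f.png

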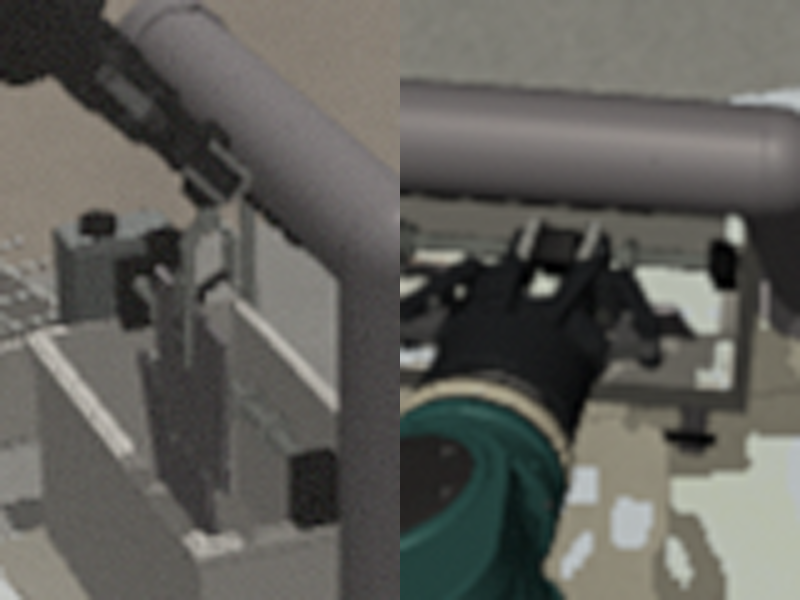

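```bash
python3 -c "
from h import *
G=np.array([.5279,.1555,.3233])+[0,0,.0015];C=carrier(0)
print('grip top px',proj('top',G+[0,0,.02]),'ctr',proj('top',G),'seen 196.6,190')
print('foot corner side',proj('side',G+C.apply([-.0115,-.05,-.164])),'seen 251.6,206','lip',proj('side',G+C.apply([.016,0,-.073])))
F=np.array([.561,.160,.165])
go(F+C.apply([-.037,0,.15]),0)
"
```

```text
grip top px [195.1818 188.9565] ctr [196.623  190.6031] seen 196.6,190
foot corner side [255.3065 197.8129] seen 251.6,206 lip [257.2396 156.7927]
TCP goal [0.4189 0.1729 0.4284] world shift [-0.0042  0.0063 -0.0099] | shift, old axes [ 0.0058 -0.0103  0.004 ] new axes [ 0.0058 -0.0102  0.004 ] turn [ 0.0021  0.007  -0.0078] grasp pt [0.5285 0.156  0.3251] F [-0.917   0.8063 -2.3362] open 0.0233526279368326 t 9.4
```

```bash
cat >> h.py <<'E'
def overlay(fn,x,y,w,h,k):
    st=env.read_state();a=env.get_image("side");H=Ro.from_quat(st["ee_rot"]);G=st["tool_pos"]+H.apply([0,0,.155])
    C=H*hand(carrier(0,0)).inv();G=G+C.apply([0,0,.0015])
    big=cv2.resize(a[y:y+h,x:x+w],None,fx=k,fy=k,interpolation=cv2.INTER_CUBIC)
    def dot(p,c):
        q=(proj("side",p)-[x,y]+.5)*k;cv2.circle(big,tuple(int(v) for v in q),2,c,-1)
    for p in[(-9,-50,-164),(-9,50,-164),(-9,-50,-74),(-9,50,-74)]:dot(G+C.apply(np.array(p)/1e3),(0,0,255))
    for p in[(16,0,-73),(0,0,-35),(0,0,20)]:dot(G+C.apply(np.array(p)/1e3),(0,255,0))
    F=np.array([.561,.16,.165])
    for d in(-15,15):dot(F+carrier(0).apply([0,d/1e3,0]),(255,0,0))
    cv2.imwrite(fn,big);print("carrier euler ZYX",C.as_euler("ZYX",degrees=True),"grip in tank axes",carrier(0).inv().apply(G-F))
E
python3 -c "
from h import *
overlay('pics/g.png',215,110,80,110,5)"
```

```text
carrier euler ZYX [-5.8037 -0.1174  0.0113] grip in tank axes [-0.032  -0.0069  0.1616]
```

View pics/g.png

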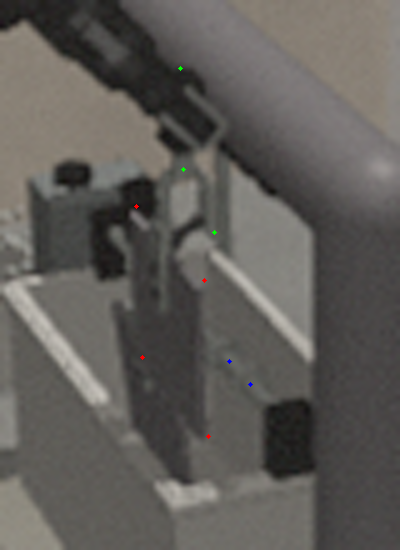

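The overlay fits. The dots for the near board edge (204,280)–(208,436), the hook arch (183,168) and the lip (214,232) lie on the carrier, and the blue dots lie on the bar. The dark piece at (190,480) is the other carrier's board. Correct and descend.

Call:
drive_tool(
  rows=[
    [0.006,-0.004,-0.003,0.002,0.007,-0.004,1],
    [0,-0.01,0.01,0,0,0,1],
    [0,-0.008,0.008,0,0,0,1],
    [0,-0.007,0.007,0,0,0,1],
    [0,0,0,0,0,0,1],
  ],
)

```text
time_s: 9.95
tool_pos: [0.4172, 0.1749, 0.4056]
ee_rot: [0.687, 0.626, 0.251, 0.271]
force: [-0.5, -0.0, -2.7]
opening: 0.0232
```

```bash
cat >> h.py <<'E'
F=np.array([.561,.160,.165])
def tank(dx,z,dy=0):
    st=env.read_state();H=Ro.from_quat(st["ee_rot"]);G=st["tool_pos"]+H.apply([0,0,.155])
    print("now in tank axes (grip z rel bar)",carrier(0).inv().apply(G-F)+[0,0,.0015],"tilt",(H*hand(carrier(0,0)).inv()).as_euler("ZYX",degrees=True))
    go(F+carrier(0).apply([dx,dy,z-.0015]),0)
E
python3 -c "
from h import *
tank(-.037,.1)"
```

```text
now in tank axes (grip z rel bar) [-0.0382  0.0024  0.1293] tilt [-5.2468 -0.3361  0.3491]
TCP goal [0.4189 0.1729 0.3769] world shift [ 0.0016 -0.002  -0.0287] | shift, old axes [-0.002  -0.0184  0.0221] new axes [-0.0018 -0.0183  0.0222] turn [ 0.0059 -0.0039 -0.0047] grasp pt [0.5232 0.1659 0.2928] F [-0.5442 -0.0217 -2.7182] open 0.023245803130882033 t 9.95
```

Call:
drive_tool(
  rows=[
    [-0.002,-0.006,0.007,0.005,-0.004,-0.005,1],
    [0,-0.006,0.007,0,0,0,1],
    [0,-0.006,0.007,0,0,0,1],
    [0,-0.006,0.007,0,0,0,1],
    [0,0,0,0,0,0,1],
  ],
)

```text
time_s: 10.45
tool_pos: [0.4189, 0.1732, 0.3675]
ee_rot: [0.686, 0.627, 0.248, 0.271]
force: [0.4, -0.1, -2.6]
opening: 0.0232
```

```bash
python3 -c "
from h import *
tank(-.037,.084)"
```

```text
now in tank axes (grip z rel bar) [-0.0367  0.0004  0.091 ] tilt [-5.1396 -0.1479  0.0154]
TCP goal [0.4189 0.1729 0.3609] world shift [-0.0001 -0.0002 -0.0067] | shift, old axes [-0.0002 -0.0046  0.0048] new axes [-0.0002 -0.0046  0.0049] turn [ 0.0026 -0.0009  0.0006] grasp pt [0.5245 0.1637 0.2545] F [ 0.3805 -0.0808 -2.6156] open 0.023186403339166422 t 10.45
```

Call:
drive_tool(
  rows=[
    [0,-0.0054,0.0056,0.002,0,0,1],
    [0,0,0,0,0,0,1],
    [0,0.0073,0.0068,0,0,0,1],
    [0,0.0073,0.0068,0,0,0,1],
    [0,0,0,0,0,0,1],
  ],
)

```text
time_s: 10.95
tool_pos: [0.441, 0.1714, 0.36]
ee_rot: [0.687, 0.627, 0.248, 0.271]
force: [-0.2, -0.3, -2.4]
opening: 0.0233
```

```bash
python3 -c "
from h import *
tank(-.002,.083)
overlay('pics/i.png',215,110,80,110,5)"
```

```text
now in tank axes (grip z rel bar) [-0.0146  0.0007  0.0833] tilt [-5.1316 -0.1185  0.0472]
TCP goal [0.4537 0.1698 0.3599] world shift [ 0.0127 -0.0016 -0.0001] | shift, old axes [-0.0005  0.0093  0.0089] new axes [-0.0005  0.0093  0.0088] turn [ 0.0021 -0.0014  0.0003] grasp pt [0.5465 0.162  0.2468] F [-0.1989 -0.2876 -2.3741] open 0.023266995886266868 t 10.95
carrier euler ZYX [-5.1316 -0.1185  0.0472] grip in tank axes [-0.0146  0.0007  0.0833]
```

View pics/i.png

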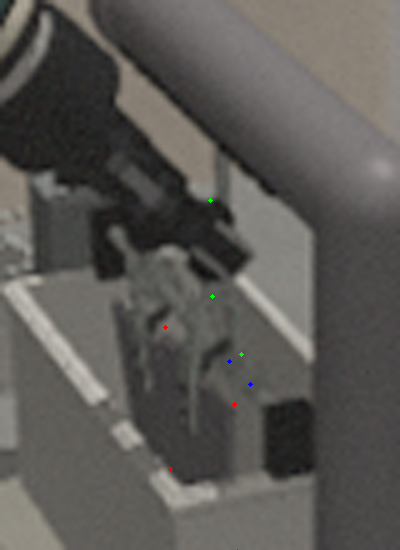

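No contact so far: the force is just the weight, and the carrier's near board edge (232,400) matches the prediction. I continue over the bar.

Call:
drive_tool(
  rows=[
    [0,0.0031,0.003,0.002,-0.001,0,1],
    [0,0.0031,0.003,0,0,0,1],
    [0,0.0031,0.0029,0,0,0,1],
    [0,0,0,0,0,0,1],
    [0,0,0,0,0,0,1],
  ],
)

```text
time_s: 11.5
tool_pos: [0.454, 0.1701, 0.3595]
ee_rot: [0.687, 0.628, 0.247, 0.27]
force: [-4.1, 1.0, 0.4]
opening: 0.0227
```

```bash
python3 -c "
from h import *
tank(-.002,.083)"
```

```text
now in tank axes (grip z rel bar) [-0.002   0.0004  0.0824] tilt [-5.1526  0.1159 -0.0098]
TCP goal [0.4537 0.1698 0.3599] world shift [-0.0003 -0.0003  0.0004] | shift, old axes [-0.0003  0.0001 -0.0005] new axes [-0.0003  0.0001 -0.0005] turn [-0.002  -0.0004  0.0007] grasp pt [0.5591 0.1606 0.2459] F [-4.1186  1.045   0.4406] open 0.022722859528740643 t 11.5
```

The force is −4 N in x and +2.8 N in z. The wide board is touching the collars (11 mm radius) while it is still beside them. So I back off 4 mm in x and go down there first.

Call:
drive_tool(
  rows=[
    [0,-0.003,-0.0027,0,0,0,1],
    [0,0,0,0,0,0,1],
    [0,0,0,0,0,0,1],
    [0,-0.002,0.0022,0,0,0,1],
    [0,0,0,0,0,0,1],
  ],
)

```text
time_s: 12.0
tool_pos: [0.4498, 0.1705, 0.3564]
ee_rot: [0.687, 0.628, 0.247, 0.27]
force: [-0.6, -0.5, -3.4]
opening: 0.0234
```

```bash
python3 -c "
from h import *
tank(-.006,.062)"
```

```text
now in tank axes (grip z rel bar) [-0.0061  0.0005  0.0794] tilt [-5.1527  0.0759 -0.0026]
TCP goal [0.4498 0.1701 0.3389] world shift [-0.0001 -0.0004 -0.0175] | shift, old axes [-0.0004 -0.012   0.0128] new axes [-0.0004 -0.012   0.0128] turn [-0.0013 -0.0005  0.0006] grasp pt [0.555  0.161  0.2429] F [-0.6436 -0.4513 -3.4064] open 0.023373254345051955 t 12.0
```

Free again. I go down in small steps while watching the force.

Call:
drive_tool(
  rows=[
    [0,-0.0024,0.0025,0,0,0,1],
    [0,-0.0024,0.0025,0,0,0,1],
    [0,-0.0024,0.0025,0,0,0,1],
    [0,0,0,0,0,0,1],
    [0,0,0,0,0,0,1],
  ],
)

```text
time_s: 12.5
tool_pos: [0.4504, 0.1706, 0.3462]
ee_rot: [0.687, 0.627, 0.248, 0.271]
force: [-2.2, 0.5, 2.2]
opening: 0.0228
```

```bash
python3 -c "
from h import *
tank(-.006,.062)"
```

```text
now in tank axes (grip z rel bar) [-0.0051  0.0007  0.0696] tilt [-5.1708 -0.1117  0.04  ]
TCP goal [0.4498 0.1701 0.3389] world shift [-0.0007 -0.0005 -0.0074] | shift, old axes [-0.0006 -0.0055  0.0049] new axes [-0.0006 -0.0055  0.005 ] turn [ 0.0019 -0.0009 -0.0001] grasp pt [0.5559 0.1612 0.2331] F [-2.175   0.4832  2.1907] open 0.022768621021504568 t 12.5
```

Call:
drive_tool(
  rows=[
    [0,-0.003,0.002,0,0,0,1],
    [0,-0.002,0.0021,0,0,0,1],
    [0,-0.002,0.0021,0,0,0,1],
    [0,0,0,0,0,0,1],
    [0,0,0,0,0,0,1],
  ],
)

```text
time_s: 13.0
tool_pos: [0.4501, 0.1709, 0.3376]
ee_rot: [0.686, 0.627, 0.249, 0.272]
force: [0.2, 0.1, 2.4]
opening: 0.0232
```

```bash
python3 -c "
from h import *
tank(-.003,.055)"
```

```text
now in tank axes (grip z rel bar) [-0.0051  0.001   0.0613] tilt [-5.1753 -0.289   0.0902]
TCP goal [0.4527 0.1699 0.3319] world shift [ 0.0026 -0.0011 -0.0057] | shift, old axes [-0.0008 -0.002   0.006 ] new axes [-0.0008 -0.0019  0.006 ] turn [ 0.005  -0.0014 -0.0008] grasp pt [0.556  0.1615 0.2248] F [0.1637 0.1163 2.4399] open 0.023159730473675054 t 13.0
```

Call:
drive_tool(
  rows=[
    [0,-0.0007,0.003,0.003,0,0,1],
    [0,-0.0007,0.003,0,0,0,1],
    [0,-0.0014,0.003,0,0,0,1],
    [0,0,0,0,0,0,1],
    [0,0,0,0,0,0,1],
  ],
)

```text
time_s: 13.5
tool_pos: [0.4537, 0.1703, 0.3266]
ee_rot: [0.687, 0.628, 0.246, 0.269]
force: [-0.3, 0.4, -3.2]
opening: 0.0231
```

```bash
python3 -c "
from h import *
tank(-.001,.045)"
```

```text
now in tank axes (grip z rel bar) [-0.0025  0.0006  0.0494] tilt [-5.1614  0.1629  0.0198]
TCP goal [0.4547 0.1697 0.3219] world shift [ 0.0011 -0.0006 -0.0047] | shift, old axes [-0.0005 -0.0024  0.0042] new axes [-0.0005 -0.0024  0.0042] turn [-0.0028 -0.0007  0.0003] grasp pt [0.5586 0.1609 0.2129] F [-0.3434  0.4286 -3.2145] open 0.023106439595834617 t 13.5
```

Call:
drive_tool(
  rows=[
    [0,-0.001,0.002,0,0,0,1],
    [0,-0.001,0.002,0,0,0,1],
    [0,-0.001,0.0015,0,0,0,1],
    [0,0,0,0,0,0,1],
    [0,0,0,0,0,0,1],
  ],
)

```text
time_s: 14.0
tool_pos: [0.4556, 0.1702, 0.3207]
ee_rot: [0.687, 0.628, 0.247, 0.27]
force: [-4.3, -0.4, 0.1]
opening: 0.0228
```

```bash
python3 -c "
from h import *
tank(-.001,.040)"
```

```text
now in tank axes (grip z rel bar) [-0.0003  0.0007  0.0438] tilt [-5.1761  0.0443  0.0362]
TCP goal [0.4547 0.1697 0.3169] world shift [-0.0009 -0.0005 -0.0039] | shift, old axes [-0.0006 -0.0032  0.0023] new axes [-0.0006 -0.0032  0.0023] turn [-0.0008 -0.0007 -0.0001] grasp pt [0.5608 0.1607 0.2073] F [-4.2953 -0.4228  0.0542] open 0.022791364394205357 t 14.0
```

Call:
drive_tool(
  rows=[
    [0,-0.0032,-0.0002,0,0,0,1],
    [0,0,0,0,0,0,1],
    [0,-0.0014,0.0015,0,0,0,1],
    [0,0,0,0,0,0,1],
    [0,0,0,0,0,0,1],
  ],
)

```text
time_s: 14.5
tool_pos: [0.4545, 0.1706, 0.3196]
ee_rot: [0.686, 0.626, 0.25, 0.273]
force: [-1.8, -0.4, 0.9]
opening: 0.0233
```

```bash
python3 -c "
from h import *
tank(-.001,.040)"
```

```text
now in tank axes (grip z rel bar) [-0.0003  0.001   0.0437] tilt [-5.2544 -0.4848  0.1177]
TCP goal [0.4547 0.1697 0.3169] world shift [ 0.0002 -0.0009 -0.0028] | shift, old axes [-0.0009 -0.0017  0.0022] new axes [-0.0009 -0.0017  0.0022] turn [ 0.0085 -0.0009 -0.0021] grasp pt [0.5608 0.161  0.2072] F [-1.7615 -0.4363  0.8833] open 0.023307294654567805 t 14.5
```

Call:
drive_tool(
  rows=[
    [0,-0.0027,0.0015,0.008,0,-0.002,1],
    [0,-0.0014,0.0015,0,0,0,1],
    [0,-0.0014,0.0015,0,0,0,1],
    [0,-0.0014,0.0015,0,0,0,1],
    [0,0,0,0,0,0,1],
  ],
)

```text
time_s: 15.0
tool_pos: [0.4559, 0.1707, 0.3181]
ee_rot: [0.686, 0.624, 0.254, 0.277]
force: [-3.3, -0.1, -1.1]
opening: 0.0223
```

```bash
python3 -c "
from h import *
tank(-.001,.040)
overlay('pics/j.png',215,120,90,110,6)"
```

```text
now in tank axes (grip z rel bar) [0.0023 0.0011 0.0434] tilt [-5.3697 -1.1361  0.1193]
TCP goal [0.4547 0.1697 0.3169] world shift [-0.0012 -0.001  -0.0012] | shift, old axes [-0.0012 -0.0016  0.0001] new axes [-0.0011 -0.0016  0.0002] turn [ 0.0198  0.0005 -0.0036] grasp pt [0.5634 0.1609 0.2069] F [-3.2923 -0.084  -1.0884] open 0.022296975286030342 t 15.0
carrier euler ZYX [-5.3697 -1.1361  0.1193] grip in tank axes [0.0023 0.0011 0.0434]
```

View pics/j.png

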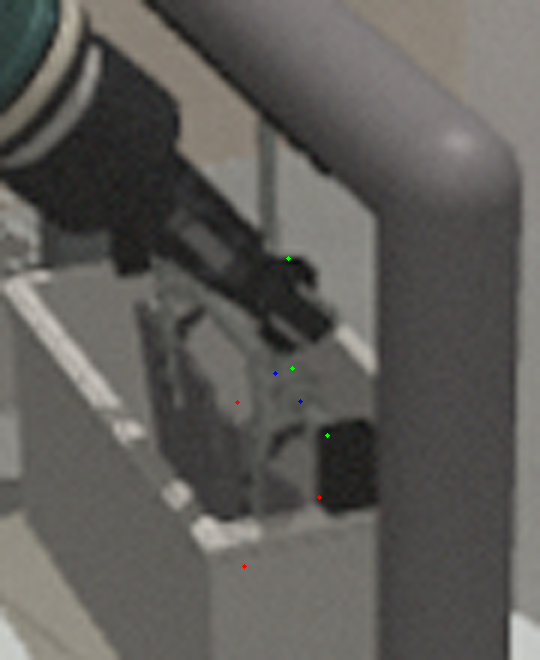

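The bar now lies inside the hook, and the dark gate line at (270–305,430–455) is below it. It has the same shape as on the hung carrier at (170–205,310–335). The hand has been turned about 1° by a −x push, so I restore that and re-centre.

Call:
drive_tool(
  rows=[
    [0,0,0,0.02,0,-0.003,1],
    [0,0,0,0,0,0,1],
    [-0.001,-0.001,0,0,0,0,1],
    [0,0,0,0,0,0,1],
    [0,0,0,0,0,0,1],
  ],
)

```text
time_s: 15.55
tool_pos: [0.4572, 0.1701, 0.3195]
ee_rot: [0.687, 0.626, 0.25, 0.272]
force: [-1.0, 0.2, 2.6]
opening: 0.0226
```

```bash
python3 -c "
from h import *
tank(-.002,.038)"
```

```text
now in tank axes (grip z rel bar) [0.0022 0.0008 0.0433] tilt [-5.2648 -0.3813  0.1334]
TCP goal [0.4537 0.1698 0.3149] world shift [-0.0035 -0.0004 -0.0046] | shift, old axes [-0.0007 -0.0057  0.001 ] new axes [-0.0007 -0.0057  0.001 ] turn [ 0.0067 -0.0009 -0.0024] grasp pt [0.5633 0.1606 0.2068] F [-0.9907  0.1867  2.6434] open 0.022645287830888376 t 15.55
```

Call:
drive_tool(
  rows=[
    [0,-0.004,0.003,0.006,0,-0.002,1],
    [0,-0.003,0.003,0,0,0,1],
    [0,-0.003,0.003,0,0,0,1],
    [0,-0.003,0.003,0,0,0,1],
    [0,-0.003,0.003,0,0,0,1],
  ],
)

```text
time_s: 16.05
tool_pos: [0.4619, 0.1705, 0.3121]
ee_rot: [0.684, 0.619, 0.26, 0.284]
force: [-16.2, -3.9, 35.3]
opening: 0.0233
```

```bash
python3 -c "
from h import *
tank(-.002,.038)"
```

```text
now in tank axes (grip z rel bar) [0.0104 0.0012 0.0394] tilt [-5.5961 -2.2493  0.2566]
TCP goal [0.4537 0.1698 0.3149] world shift [-0.0082 -0.0007  0.0028] | shift, old axes [-0.0015 -0.0037 -0.0077] new axes [-0.0014 -0.004  -0.0076] turn [ 0.0393  0.0015 -0.008 ] grasp pt [0.5715 0.1602 0.2029] F [-16.2328  -3.8514  35.2873] open 0.0232586776202229 t 16.05
```

Firmly home: 38 N on the bar. Now I relax, then look.

Call:
drive_tool(
  rows=[
    [0,0,-0.003,0.02,0,-0.004,1],
    [0,0,-0.003,0.02,0,-0.004,1],
    [0,0,0,0,0,0,1],
    [0,0,0,0,0,0,1],
    [0,0,0,0,0,0,1],
  ],
)

```text
time_s: 16.55
tool_pos: [0.4598, 0.1707, 0.3186]
ee_rot: [0.687, 0.626, 0.249, 0.273]
force: [3.7, -0.7, -0.2]
opening: 0.0231
```

```bash
python3 -c "
from h import *
tank(-.002,.040)"
```

```text
now in tank axes (grip z rel bar) [0.0047 0.0011 0.0424] tilt [-5.3794 -0.3519 -0.0137]
TCP goal [0.4537 0.1698 0.3169] world shift [-0.0061 -0.001  -0.0018] | shift, old axes [-0.0015 -0.0056 -0.0028] new axes [-0.0015 -0.0056 -0.0028] turn [ 0.0061  0.0023 -0.0021] grasp pt [0.5657 0.1607 0.2059] F [ 3.7159 -0.6629 -0.1857] open 0.02309598526801808 t 16.55
```

Call:
drive_tool(
  rows=[
    [0,0,0,0,0,0,0.4],
    [0,0,0,0,0,0,0.2],
    [0,0,0,0,0,0,0],
    [0,0,0,0,0,0,0],
    [0,0,0,0,0,0,0],
  ],
)

```text
time_s: 17.05
tool_pos: [0.4587, 0.1706, 0.3172]
ee_rot: [0.687, 0.626, 0.247, 0.272]
force: [0.3, -0.6, 0.2]
opening: 0.0432
```

Call:
drive_tool(
  rows=[
    [0,0,-0.01,0,0,0,0],
    [0,0,-0.015,0,0,0,0],
    [0,0,-0.02,0,0,0,0],
    [0,0,-0.02,0,0,0,0],
    [0,0,-0.02,0,0,0,0],
  ],
)

```text
time_s: 17.55
tool_pos: [0.3977, 0.1759, 0.3809]
ee_rot: [0.688, 0.627, 0.245, 0.272]
force: [-0.7, 0.1, 0.0]
opening: 0.0426
```

Call:
drive_tool(
  rows=[
    [0,0,-0.03,0,0,0,0],
    [0,0,-0.03,0,0,0,0],
    [0,-0.03,-0.03,0,0,0,0],
    [0,-0.03,-0.03,0,0,0,0],
    [0,-0.03,-0.02,0,0,0,0],
  ],
)

```text
time_s: 18.05
tool_pos: [0.231, 0.1899, 0.4287]
ee_rot: [0.689, 0.624, 0.249, 0.273]
force: [-0.5, 0.4, 0.0]
opening: 0.0429
```

```bash
python3 -c "
from h import *
a=env.get_image('side');b=env.get_image('top');cv2.imwrite('pics/k_s.png',a);cv2.imwrite('pics/k_t.png',b)
z=lambda i,x,y,w,h,k:cv2.resize(i[y:y+h,x:x+w],None,fx=k,fy=k,interpolation=cv2.INTER_CUBIC)
cv2.imwrite('pics/k.png',np.hstack([z(a,220,130,80,100,5),z(b,140,150,80,100,5)]))
print(env.read_state()['force'])"
```

```text
[-0.2765 -0.2411  0.0327]
```

View pics/k.png

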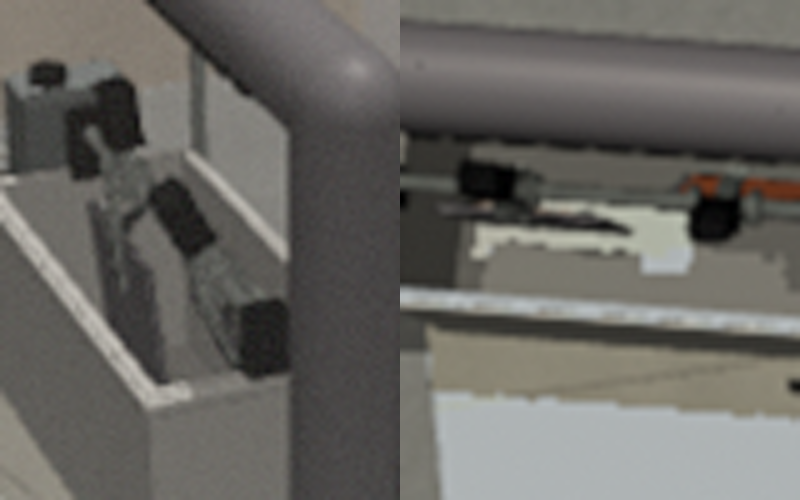

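That was my twelfth picture. It shows the carrier on the bar between the collars, with its grip at side crop (185,215) and top crop (716,218). It leans with its foot to +x and the copper visible at (690–800,185). It may still be swinging, so I'll let time pass and measure numerically.

Call:
drive_tool(
  rows=[
    [0,0,0,0,0,0,0],
    [0,0,0,0,0,0,0],
    [0,0,0,0,0,0,0],
    [0,0,0,0,0,0,0],
    [0,0,0,0,0,0,0],
  ],
)

```text
time_s: 18.65
tool_pos: [0.23, 0.1898, 0.4283]
ee_rot: [0.688, 0.625, 0.248, 0.273]
force: [0.4, -0.3, -0.2]
opening: 0.0427
```

Call:
drive_tool(
  rows=[
    [0,0,0,0,0,0,0],
    [0,0,0,0,0,0,0],
    [0,0,0,0,0,0,0],
    [0,0,0,0,0,0,0],
    [0,0,0,0,0,0,0],
  ],
)

```text
time_s: 19.15
tool_pos: [0.2307, 0.1897, 0.428]
ee_rot: [0.689, 0.625, 0.248, 0.273]
force: [0.3, 0.3, 0.4]
opening: 0.0429
```

```bash
cat >> h.py <<'E'
def hung(s,t):
    hsv=cv2.cvtColor(t,cv2.COLOR_BGR2HSV)[175:205,140:250]
    m=((hsv[...,0]<20)&(hsv[...,1]>110)&(hsv[...,2]>70));ys,xs=np.nonzero(m)
    print("copper px",m.sum(),(xs.min()+140,xs.max()+140,ys.min()+175,ys.max()+175) if m.any() else "")
    for nm,A,B in[("new",(248,160,20,25),(276,184,15,20)),("old",(238,143,16,18),(228,178,18,12))]:
        a,sa=blob(s,*A,50);b,sb=blob(t,*B,50);G,e=tri(a,b);print(nm,"side",a,sa,"top",b,sb,"world",G,e,"tank axes",carrier(0).inv().apply(G-F))
E
python3 - <<'E'
from h import *
def hs(s,t):
    for nm,A,B in[("new",(248,160,20,25),(192,183,22,18)),("old",(238,143,16,18),(228-0,178,18,12))]:
        pass
def hung2(s,t):
    hsv=cv2.cvtColor(t,cv2.COLOR_BGR2HSV)[175:205,140:250]
    m=((hsv[...,0]<20)&(hsv[...,1]>110)&(hsv[...,2]>70));ys,xs=np.nonzero(m)
    print("copper",m.sum(),(xs.min()+140,xs.max()+140,ys.min()+175,ys.max()+175) if m.any() else "")
    for nm,A,B in[("new",(248,160,20,25),(194,183,20,20)),("old",(238,143,16,18),(150,179,14,14))]:
        a,sa=blob(s,*A,50);b,sb=blob(t,*B,50);G,e=tri(a,b);print(nm,a,sa,b,sb,"tank axes",carrier(0).inv().apply(G-F),round(e,4))
hung2(cv2.imread("pics/k_s.png"),cv2.imread("pics/k_t.png"))
a=env.get_image('side');b=env.get_image('top');cv2.imwrite('pics/l_s.png',a);cv2.imwrite('pics/l_t.png',b)
hung2(a,b)
E
```

```text
copper 70 (np.int64(196), np.int64(224), np.int64(185), np.int64(189))
new [255.8919 173.027 ] [250 166  13  16 111] [202.8764 192.7753] [198 186  11  12  89] tank axes [-0.0158 -0.0002  0.0369] 0.0053
old [242.8532 152.4495] [238 146  11  14 109] [156.8364 186.2636] [150 181  14  12 110] tank axes [-0.005   0.131   0.0412] 0.0021
copper 41 (np.int64(200), np.int64(223), np.int64(186), np.int64(189))
new [257.4188 172.0256] [252 164  12  17 117] [202.8276 192.6667] [198 186  11  12  87] tank axes [-0.0139 -0.0011  0.0395] 0.0011
old [242.844  152.4312] [238 146  11  14 109] [156.7523 186.1743] [150 181  14  12 109] tank axes [-0.0049  0.1314  0.0411] 0.0022
```

Call:
drive_tool(
  rows=[
    [0,0,0,0,0,0,0],
    [0,0,0,0,0,0,0],
    [0,0,0,0,0,0,0],
    [0,0,0,0,0,0,0],
    [0,0,0,0,0,0,0],
  ],
)

```text
time_s: 19.75
tool_pos: [0.2306, 0.1897, 0.4281]
ee_rot: [0.688, 0.625, 0.248, 0.273]
force: [-0.4, -0.4, 0.3]
opening: 0.0427
```

Call:
drive_tool(
  rows=[
    [0,0,0,0,0,0,0],
    [0,0,0,0,0,0,0],
    [0,0,0,0,0,0,0],
    [0,0,0,0,0,0,0],
    [0,0,0,0,0,0,0],
  ],
)

```text
time_s: 20.25
tool_pos: [0.2306, 0.1897, 0.4281]
ee_rot: [0.688, 0.625, 0.248, 0.273]
force: [0.0, 0.6, 0.4]
opening: 0.0427
```

```bash
python3 - <<'E'
import re
s=open('h.py').read();i=s.index("def hung");s=s[:i]+'''def hung2(s,t):
    hsv=cv2.cvtColor(t,cv2.COLOR_BGR2HSV)[175:205,140:250]
    m=((hsv[...,0]<20)&(hsv[...,1]>110)&(hsv[...,2]>70));ys,xs=np.nonzero(m)
    print("copper",m.sum(),(xs.min()+140,xs.max()+140,ys.min()+175,ys.max()+175) if m.any() else "")
    for nm,A,B in[("new",(248,160,20,25),(194,183,20,20)),("old",(238,143,16,18),(150,179,14,14))]:
        a,sa=blob(s,*A,50);b,sb=blob(t,*B,50);G,e=tri(a,b);print(nm,a,sa,b,sb,"tank axes",carrier(0).inv().apply(G-F),round(e,4))
'''
open('h.py','w').write(s)
E
python3 - <<'E'
from h import *
for i in range(3):
    a=env.get_image('side');b=env.get_image('top');hung2(a,b)
cv2.imwrite('pics/m_s.png',a);cv2.imwrite('pics/m_t.png',b)
E
```

```text
copper 2 (np.int64(216), np.int64(217), np.int64(194), np.int64(194))
new [259.3782 171.1681] [255 163  10  17 119] [203.1556 191.2333] [196 187  16   9  90] tank axes [-0.0095 -0.0022  0.0415] 0.0003
old [242.8468 152.4775] [238 146  11  14 111] [156.844  186.2294] [150 181  14  12 109] tank axes [-0.005   0.1311  0.0411] 0.0022
copper 0 
new [257.8291 171.9487] [252 164  13  17 117] [202.8372 192.0581] [197 186  13  11  86] tank axes [-0.0124 -0.0009  0.0394] 0.0016
old [242.8818 152.5091] [238 146  11  14 110] [156.7685 186.2222] [150 181  14  12 108] tank axes [-0.0049  0.1314  0.0409] 0.002
copper 0 
new [257.2672 172.2069] [252 165  12  16 116] [202.6628 191.593 ] [194 186  16  10  86] tank axes [-0.0121  0.0003  0.0383] 0.0042
old [242.8704 152.5556] [238 146  11  14 108] [156.8    186.2273] [150 181  14  12 110] tank axes [-0.0049  0.1313  0.0408] 0.0021
```

Call:
drive_tool(
  rows=[
    [0,0,0,0,0,0,0],
    [0,0,0,0,0,0,0],
    [0,0,0,0,0,0,0],
    [0,0,0,0,0,0,0],
    [0,0,0,0,0,0,0],
  ],
)

```text
time_s: 21.05
tool_pos: [0.2306, 0.1897, 0.4281]
ee_rot: [0.688, 0.625, 0.248, 0.273]
force: [0.2, 0.2, 0.4]
opening: 0.0429
```

Call:
drive_tool(
  rows=[
    [0,0,0,0,0,0,0],
    [0,0,0,0,0,0,0],
    [0,0,0,0,0,0,0],
    [0,0,0,0,0,0,0],
    [0,0,0,0,0,0,0],
  ],
)

```text
time_s: 21.55
tool_pos: [0.2306, 0.1897, 0.4281]
ee_rot: [0.688, 0.625, 0.248, 0.273]
force: [-0.3, -0.3, 0.8]
opening: 0.0426
```

Call:
drive_tool(
  rows=[
    [0,0,0,0,0,0,0],
    [0,0,0,0,0,0,0],
    [0,0,0,0,0,0,0],
    [0,0,0,0,0,0,0],
    [0,0,0,0,0,0,0],
  ],
)

```text
time_s: 22.05
tool_pos: [0.2306, 0.1897, 0.4281]
ee_rot: [0.688, 0.625, 0.248, 0.273]
force: [0.4, 0.6, -0.1]
opening: 0.0427
```

Call:
drive_tool(
  rows=[
    [0,0,0,0,0,0,0],
    [0,0,0,0,0,0,0],
    [0,0,0,0,0,0,0],
    [0,0,0,0,0,0,0],
    [0,0,0,0,0,0,0],
  ],
)

```text
time_s: 22.55
tool_pos: [0.2306, 0.1897, 0.4281]
ee_rot: [0.688, 0.625, 0.248, 0.273]
force: [0.0, -0.2, 0.1]
opening: 0.0428
```

Call:
drive_tool(
  rows=[
    [0,0,0,0,0,0,0],
    [0,0,0,0,0,0,0],
    [0,0,0,0,0,0,0],
    [0,0,0,0,0,0,0],
    [0,0,0,0,0,0,0],
  ],
)

```text
time_s: 23.05
tool_pos: [0.2306, 0.1897, 0.4281]
ee_rot: [0.688, 0.625, 0.248, 0.273]
force: [-0.3, -0.7, -0.9]
opening: 0.0429
```

```bash
python3 - <<'E'
from h import *
for i in range(6):
    a=env.get_image('side');b=env.get_image('top');hung2(a,b)
cv2.imwrite('pics/n_s.png',a);cv2.imwrite('pics/n_t.png',b)
# gate: dark steel pixels, new carrier region: 1-channel dump (new vs old, same offsets from grip)
g=cv2.cvtColor(a,cv2.COLOR_BGR2GRAY)
for (u,v) in[(258,171),(243,152)]:print(g[v+6:v+32,u-12:u+16])
E
```

```text
copper 0 
new [258.8017 171.2328] [254 164  11  16 116] [203.5057 191.2184] [198 187  14  10  87] tank axes [-0.0104 -0.003   0.0421] 0.0016
old [242.8148 152.5278] [238 146  11  14 108] [156.7615 186.1835] [150 181  14  12 109] tank axes [-0.0049  0.1314  0.0408] 0.0023
copper 0 
new [258.8448 171.2328] [254 164  11  16 116] [203.4545 191.25  ] [198 187  14  10  88] tank axes [-0.0104 -0.0029  0.042 ] 0.0014
old [242.8468 152.4775] [238 146  11  14 111] [156.8148 186.1852] [150 181  14  12 108] tank axes [-0.0049  0.1312  0.0411] 0.0023
copper 0 
new [258.885  171.2832] [254 164  11  16 113] [203.4545 191.25  ] [198 187  14  10  88] tank axes [-0.0103 -0.0029  0.0418] 0.0013
old [242.8482 152.5446] [238 146  11  15 112] [156.8624 186.2477] [150 181  14  12 109] tank axes [-0.005   0.1311  0.0409] 0.0022
copper 0 
new [258.8783 171.2261] [254 164  11  16 115] [203.4432 191.1705] [198 187  14  10  88] tank axes [-0.0102 -0.0029  0.0419] 0.0015
old [242.8349 152.5505] [238 146  11  15 109] [156.7523 186.1743] [150 181  14  12 109] tank axes [-0.0048  0.1315  0.0407] 0.0023
copper 0 
ne
[... 5916 characters left out ...]
109 111 109 107 105 110 112  89  63  55  60  65  78  69  73  91 108 108
  110 106 107 107 110 106  94  80  52  29]
 [107 105 108 108 107 107 111  95  67  57  55  57  79  68  59  68  92 105
  108 107 109 106 108 108  99  93  81  49]
 [105 107 107 107 108 110 109  99  65  50  53  54  86  74  57  72  84 102
  107 109 109 108 108 106 104  96  89  77]
 [115 104 108 108 107 111 108 107  76  56  59  61  85  74  51  67  78  99
  105 107 108 107 107 109 101  91  85  84]
 [151 114 106 105 108 108 110 109  80  55  62  62  79  71  59  52  67  79
   96 109 109 110 107 110 103  91  83  84]
 [182 143 107 107 108 109 109 107  84  59  53  57  70  71  61  57  56  67
   77  95 105 111 108 107 110  94  78  76]]
```

```bash
python3 - <<'E'
from h import *
G0=F+carrier(0).apply([-.0025,0,0])
for tl in(0,9,14):
    G=G0+carrier(-tl).apply([0,0,.04]);print(tl,proj("side",G),proj("top",G),"seen 258.85,171.2 / 203.45,191.2")
for n,r in[("side",{"jar":(330,208,32,44),"pliers":(216,276,66,26),"spare":(315,262,28,56),"hungold":(234,143,14,18)}),("top",{"jar":(245,128,26,30),"pliers":(260,220,40,46)})]:
    a=cv2.imread(f"pics/{n}0.png");b=cv2.imread(f"pics/n_{n[0]}.png")
    for k,(x,y,w,h) in r.items():
        d=cv2.absdiff(a,b)[y:y+h,x:x+w].max(2);print(n,k,"px changed >40:",(d>40).sum(),"median",np.median(d))
st=env.read_state();print(st["force"],st["time_s"])
E
```

```text
0 [261.4174 170.9091] [202.7203 188.8393] seen 258.85,171.2 / 203.45,191.2
9 [259.2536 171.4852] [202.5376 191.033 ] seen 258.85,171.2 / 203.45,191.2
14 [258.0717 171.945 ] [202.4632 192.2633] seen 258.85,171.2 / 203.45,191.2
side jar px changed >40: 0 median 3.0
side pliers px changed >40: 0 median 2.0
side spare px changed >40: 0 median 2.0
side hungold px changed >40: 0 median 4.0
top jar px changed >40: 0 median 5.0
top pliers px changed >40: 0 median 6.0
[-0.0188  0.454  -0.0586] 23.65
```

The seen grip fits the expected 9° hang fully home, to within a pixel, and nothing else has changed. Handing in.

```bash
python3 -c "
from rig import env
print(env.close_job())"
```

```text
the job is handed in; nothing more can be done
None
```

The plate carrier now hangs on the bar between the two collars, and the job was handed in at about 23.7 s of the 61 s allowed. I drew it out of the rack along its lean and lowered its board into the tank on the near side. I then pushed the hook over the bar with the hand leaning about 43° and let go.

**Checks that passed**
- **Gate:** the push force reached about 5 N above the weight, then dropped back to the bare weight as the bar went home. The dark line under the bar looks like the shut gate on the other carrier, but I did not do a pull test.
- **Hang:** once the swing died out, the grip sat within about a pixel of where a fully home, 9° hang should put it.
- **Other things:** the jar, the pliers, the spare board and the other carrier's grip show no image change. The hand was clear and its force read zero.

**Checks that failed or disagreed**
- **Board contact:** on the first approach the board touched something, most likely the collars, at about 4 N. I backed off 4 mm and went down there.
- **Hard push:** my last push to seat the hook read about 38 N net on the wrist. It went through the held carrier onto the bar.
- **Bar position:** the contacts suggest the bar is about 2.5 mm nearer than I measured.
- **Grip position:** the measured hung grip is about 5 mm to −x of the other carrier's. I put that down to a poor blob for the other grip.

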